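# Find the loaded objective can by weight and present it

## Task

Two identical objective cans stand on the bench; one holds an objective, the other is practically empty. Lift them in turn to feel which is heavier, leave the lighter one standing upright and centred on the small raised platform of the post stand, and then present the heavier one: hold it upright and still about a hand's breadth (8 to 12 cm) above the middle of the notepad. Finish while still holding it there, and do not tip a can over or disturb the other things on the bench.

Things in the scene. Friction and masses are not known exactly. Their poses are not given: they have to be found in the camera images.
- can_1_mid (a point): one of two outwardly identical upright objective cans: opaque, black screw base and black cap with a white band round the middle; 70 mm tall, 46 mm across the base (lowest 18 mm), 43 mm across above that. This point is its centre, 35 mm above its flat underside; z is its long axis, up. One can (either) holds an objective that sits a little loose, the other only a light spacer: the loaded one is at least 0.2 kg heavier; neither weighs over 0.6 kg. Starts standing on the bench.
- can_2_mid (a point): one of two outwardly identical upright objective cans: opaque, black screw base and black cap with a white band round the middle; 70 mm tall, 46 mm across the base (lowest 18 mm), 43 mm across above that. This point is its centre, 35 mm above its flat underside; z is its long axis, up. One can (either) holds an objective that sits a little loose, the other only a light spacer: the loaded one is at least 0.2 kg heavier; neither weighs over 0.6 kg. Starts standing on the bench.
- post_stand_top (a point): centre of the upper face of the stand's platform: a flat black disc 34 mm across, narrower than a can, 60 mm above the bench on a 16 mm steel post. The post stands in the middle of a 70 x 70 x 10 mm aluminium base plate. Fixed to the bench.
- notepad: dark grey spiral notepad lying flat, 105 mm (its x) by 138 mm (its y) and 16 mm thick, fixed to the bench. Origin: centre of its underside.
- notepad_top (a point): middle of the notepad's upper face, 16 mm above the bench; z up.
- tube_1: sample tube with a blue cap, standing, 34 mm across, 106 mm tall; origin at the centre of its underside. A bystander.
- sample_puck_2: blue round sample puck, 32 mm across, 16 mm tall; origin at the centre of its underside. A bystander.
- adaptor_ring: black stepped adaptor ring lying flat, 52 mm across, 18 mm tall; origin at the centre of its underside. A bystander.
- lens_cleaner: white bottle with a blue cap, standing, 40 mm across, 114 mm tall; origin at the centre of its underside. A bystander.

How it is judged:
By the outcome, as a careful person would: the job done as asked, in the order asked, and still so for the second after the job is handed in, while the arm keeps its last pose, push and grip.
It also fails if it takes over 72 s, if anything falls off the work surface, if the arm or the gripper's body presses on something with over 40 N, if the wrist force passes 120 N, or if a joint passes its speed limit or range.

## Robot

A 6-joint arm with a two-finger parallel gripper is mounted at the origin on a cart in front of the work surface, level with it; the furniture and walls round the work are solid. World frame = base frame: x ahead of the robot, y to its left, z up, the work surface at z = 0. Lengths are in m, angles in rad, forces in N, time in s.
With the tool pointing down it reaches from about 0.325 to 0.775 m from the base axis. Payload 5.5 kg.
Tool frame: the origin (TCP) lies at the very end of the fingers, on their centre line; the grasp point (between the pads) lies 19 mm behind it; x points along the fingers, y is the direction in which the jaws open and shut, and the axes are right-handed (so a half turn about x gives the same grasp; the last joint's range is limited). The gripper opens to 85 mm and grips with 20 to 120 N. Pads are 22 mm wide; open, the fingers measure 114 mm over their backs; the gripper's body (76 mm by 85 mm) begins 54 mm behind the grasp point. The pads swing forward as they close: fully open they stand 13 mm farther back than shut.
Start: joints at [-1.233, 0.091, 1.231, -0, 1.82, -0.057], TCP at [0.231, -0.554, 0.231] pointing down, gripper open.
Joint ranges: [-2.87, 2.87], [-0.86, 2.18], [0.17, 2.46], [-1.51, 4.65], [0.06, 2.69], [-2.65, 2.65]. Speed limits (rad/s): [2.57, 2.57, 3.01, 3.14, 3.14, 3.14].

## Interface

Orientations are given as a unit quaternion [w, x, y, z].
In Python, from rig import r, grab_frame, calibration gives the robot as it stands. The module is installed in compiled form; this text tells all that it offers.
- The arm moves only by the shell command python3 -m handwheel 'ROWS' [FORCE]. ROWS is text: rows parted by semicolons, each of 7 numbers parted by spaces: the turn, a rotation vector about the tool's x, y, z as a fraction of full scale, then the shift along the tool's x, y, z as a fraction of full scale, then the closure, from -1 (fully open) to 1 (shut). In form: wx wy wz tx ty tz fingers; .... A call has 1 to 8 rows; each row is the pose to reach, as a shift and turn from the pose commanded when the call began, along the tool's axes at that moment; what a row does not reach only later rows make up. Full scale, the value 1, is 1000 mm for a shift and 0.5 rad for a turn. A row lasts 1/8 s, in which the tool goes at most 62.5 mm and 10.7 degrees, less where a joint would pass 70% of its speed; a pose out of reach is approached as far as the arm can. A call with a number of a shift or a turn outside -1 to 1 is refused whole. A call with a gripper value outside its range is refused whole. The fingers move at their own pace and stop on an object; FORCE is the grip in N (left out, the last holds). Time passes only in rows, so rows that repeat a pose let the fingers close. It gives the time, the measured TCP pose, the force and the opening at its end, in the units of the state.
- r.get_state(): the state, without advancing time (a new reading comes with each control period).
- grab_frame(name): name is "scene" or "top"; returns the picture (480x640x3 uint8, blue, green, red); there is no depth.
- calibration(name): a dict with "fx", "fy", "cx", "cy" (pixels), "rvec" (rotation vector, rad) and "tvec" (3), from world to camera coordinates, as OpenCV has them. Camera axes: x right, y down, z forward; pixel columns grow to the right and rows downward; lengths in m; the calibration is good to about 2 mm. A picture is of the moment at which its call begins. calibration takes no time and is no camera call.
- r.finish_job(): hands the job in, once; it reports no verdict.
The state is a dict: "t": time; "joint_pos": joint angles; "qvel": joint speeds; "joint_efforts": joint torques, N m; "ee_pos": TCP position; "tool_rot": TCP orientation; "ft_force": force on the tool from outside, world axes, zero at the start; "ft_torque": the same for the moment, N m; "width": opening from 0.0 (shut) to 1.0 (fully open).
Only numpy, scipy, OpenCV 4.12 (cv2) and the standard library are available. Lean on these libraries where they do the work, as an engineer would, in place of code of your own. Each camera call takes 0.05 s, during which the arm holds its last target. There are 200 camera calls.

## Working session

There is one attempt and no reset: what is moved stays moved. The work goes in short steps, Python scripts to look and compute and a shell command to move; the robot and the scene stay as the last step left them, time stands still between calls to the robot, and variables do not carry over. Pictures are saved under pics/ and viewed, about 8 in all and at most 12, crops included, and the job is handed in when it is done.

```bash
mkdir -p pics
cat > h.py <<'E'
import numpy as np, cv2
from rig import r, grab_frame, calibration
def cam(n):
    c=calibration(n); K=np.array([[c['fx'],0,c['cx']],[0,c['fy'],c['cy']],[0,0,1.]])
    return K,np.array(c['rvec'],float).ravel(),np.array(c['tvec'],float).ravel()
def ray(n,uv):
    K,rv,t=cam(n);R=cv2.Rodrigues(rv)[0]
    return -R.T@t, R.T@np.linalg.inv(K)@np.array([uv[0],uv[1],1.])
def onz(n,uv,z):
    o,d=ray(n,uv); return o+d*(z-o[2])/d[2]
def proj(n,p):
    K,rv,t=cam(n); return cv2.projectPoints(np.array(p,float).reshape(-1,3),rv,t,K,None)[0].reshape(-1,2)
E
python3 - <<'E'
from h import *
for n in("scene","top"):
    cv2.imwrite(f"pics/{n}0.png",grab_frame(n)); print(n,ray(n,(320,240)))
s=r.get_state();print({k:np.round(v,3).tolist() for k,v in s.items()})
E
```

```text
scene (array([-0.20745241,  0.39958824,  0.98368786]), array([ 0.57736613, -0.32772661, -0.74786279]))
top (array([ 0.31632189, -0.02473278,  1.16678903]), array([ 0.17569901, -0.02431091, -0.98422754]))
{'t': 0.1, 'joint_pos': [-1.233, 0.092, 1.232, -0.0, 1.82, -0.057], 'qvel': [0.0, -0.0, -0.002, -0.001, 0.001, 0.001], 'joint_efforts': [0.004, -46.021, -41.922, 0.0, 0.011, -0.0], 'ee_pos': [0.231, -0.554, 0.23], 'tool_rot': [-0.138, -0.693, -0.139, 0.693], 'ft_force': [-0.414, 0.035, 0.143], 'ft_torque': [0.017, 0.05, 0.011], 'width': 1.001}
```

View pics/top0.png

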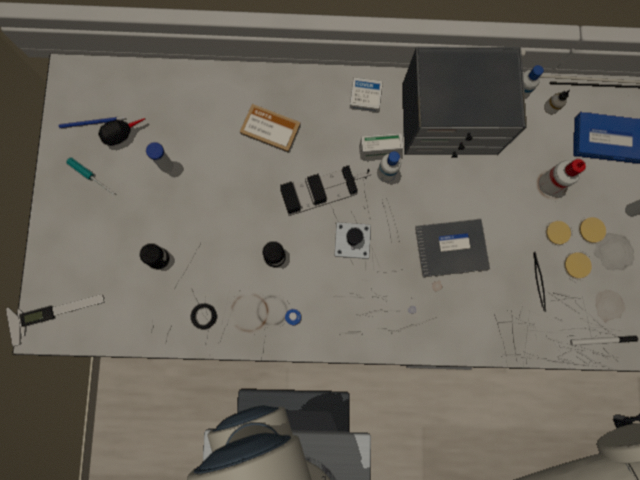

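View pics/scene0.png

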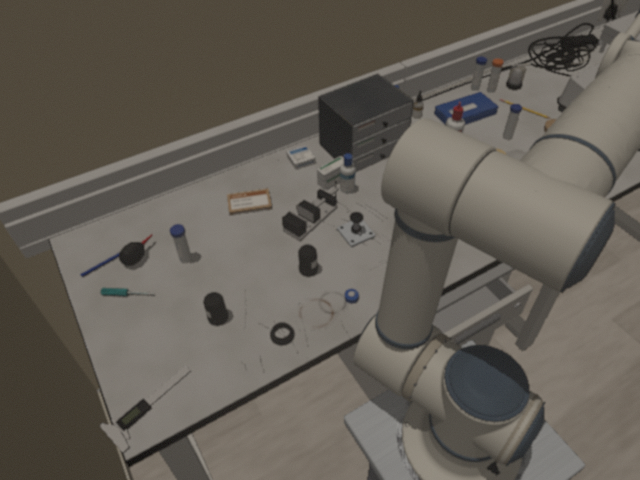

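The top view shows cans at about (153,257) and (274,254), the stand at (353,238) and the notepad at (454,247). The scene view shows the cans at (215,308) and (308,260).

Run:
```python
from h import *
t=cv2.imread("pics/top0.png");s=cv2.imread("pics/scene0.png")
def c(im,u,v,w=25,h=25,k=8): return cv2.resize(im[v-h:v+h,u-w:u+w],None,fx=k,fy=k,interpolation=cv2.INTER_CUBIC)
a=np.hstack([c(t,153,257,k=5),c(t,274,254,k=5),c(t,353,238,k=5)])
b=np.hstack([c(s,215,308,k=5),c(s,308,260,k=5),c(s,357,228,k=5)])
im=np.vstack([a,b]); im=np.clip(im.astype(float)*1.6,0,255).astype(np.uint8); cv2.imwrite("pics/c1.png",im)
for n,im,L in(("top",t,dict(c1=(153,257),c2=(274,254),st=(353,238),note=(440,255))),("scene",s,dict(c1=(215,308),c2=(308,260)))):
    g=im.max(2)
    m=(g<70).astype(np.uint8) 
    N,lab,stt,cen=cv2.connectedComponentsWithStats(m)
    for k,(u,v) in L.items():
        l=lab[v,u]; 
        cs,_=cv2.findContours((lab==l).astype(np.uint8),0,2)
        print(n,k,l,g[v,u],stt[l],cen[l], cv2.minAreaRect(max(cs,key=cv2.contourArea)))
for n in("top","scene"):
    for p in ([.37,.09,0],[.37,.09,.07]): print(n,proj(n,p))
for k,uv,z in(("c1",(153,255),.07),("c2",(273,252),.07),("st",(355,238),.06),("note",(453,248),.016),("c1b",(155,260),.0),("lens",(392,157),.114),("tube",(154,151),.106)): print(k,onz("top",uv,z).round(4))
```

```text
top c1 472 16 [140 244  31  26 590] [154.79152542 256.34576271] ((154.5943603515625, 256.3302001953125), (31.081144332885742, 22.14531707763672), 29.05460548400879)
top c2 471 24 [263 242  24  26 482] [274.08506224 254.3526971 ] ((274.5, 254.5), (25.0, 23.0), 90.0)
top st 469 26 [347 228  16  19 239] [354.33054393 236.56066946] ((354.5, 237.0), (18.0, 15.0), 90.0)
top note 466 56 [ 416  220   73   57 2679] [452.74020157 248.73460246] ((451.8648681640625, 247.81082153320312), (50.44804382324219, 67.92645263671875), 83.51692199707031)
scene c1 109 43 [204 293  25  33 582] [216.01202749 308.79896907] ((216.1769256591797, 308.3153381347656), (32.80196762084961, 21.400211334228516), 74.74488067626953)
scene c2 80 40 [299 245  20  32 491] [307.52138493 260.52545825] ((308.5, 260.5), (31.0, 19.0), 90.0)
top [[245.63784433 314.48933581]]
top [[242.02658964 312.64448947]]
scene [[314.93859598 315.34775403]]
scene [[314.04129582 296.46578782]]
c1 [0.4734 0.2634 0.07  ]
c2 [0.4861 0.0371 0.07  ]
st [ 0.52   -0.1198  0.06  ]
note [ 0.5138 -0.3219  0.016 ]
c1b [0.4734 0.277  0.    ]
lens [ 0.6684 -0.1832  0.114 ]
tube [0.6669 0.2679 0.106 ]
```

View pics/c1.png

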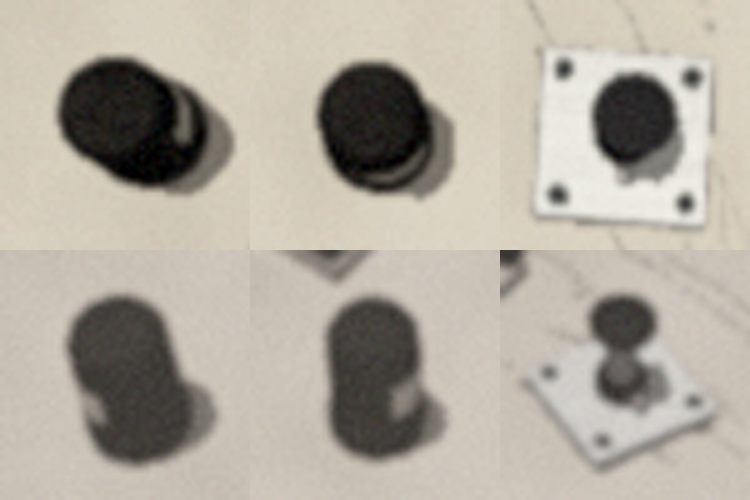

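Crops: the cap centres are about (151.2,254.0) and (273.2,251.8) in top, and (213.0,300.2) and (307.2,252.2) in scene. The stand disc is at (354.6,235.6) in top and (356,217) in scene.

Run:
```python
from h import *
for k,a,b,z in(("c1",(151.2,254.0),(213,300.2),.07),("c2",(273.2,251.8),(307.2,252.2),.07),("st",(354.6,235.6),(356,217),.06)):
    p,d=ray("top",a);q,e=ray("scene",b)
    x=np.linalg.lstsq(np.c_[d,-e],q-p,rcond=None)[0]; P=p+d*x[0];Q=q+e*x[1]
    print(k,P.round(4),Q.round(4),"z-plane",onz("top",a,z).round(4),onz("scene",b,z).round(4))
print("plate",onz("top",(352.15,240.05),.01).round(4))
from scipy.spatial.transform import Rotation as R
s=r.get_state();q=s['tool_rot'];print(R.from_quat([*q[1:],q[0]]).as_matrix().round(3),s['ee_pos'])
t=cv2.imread("pics/top0.png");g=t.max(2);m=((g<75)).astype(np.uint8);m[:,:410]=0;m[:,495:]=0;m[:212]=0;m[285:]=0
m=cv2.morphologyEx(m,cv2.MORPH_CLOSE,np.ones((5,5)));cs,_=cv2.findContours(m,0,2)
rc=cv2.minAreaRect(max(cs,key=cv2.contourArea));print(rc,onz("top",rc[0],.016),[onz("top",c,.016).round(3)[:2] for c in cv2.boxPoints(rc)])
```

```text
c1 [0.4766 0.2694 0.0605] [0.4782 0.2718 0.0614] z-plane [0.4752 0.2669 0.07  ] [0.4718 0.273  0.07  ]
c2 [0.488  0.0372 0.0605] [0.4888 0.0384 0.0607] z-plane [0.4865 0.0367 0.07  ] [0.4818 0.042  0.07  ]
st [ 0.5255 -0.1193  0.0557] [ 0.5266 -0.1179  0.0558] z-plane [ 0.5247 -0.119   0.06  ] [ 0.5233 -0.1155  0.06  ]
plate [ 0.5248 -0.1184  0.01  ]
[[-0.001  0.385 -0.923]
 [ 0.002 -0.923 -0.385]
 [-1.    -0.002 -0.   ]] [ 0.23067285 -0.5536087   0.23022888]
((451.97576904296875, 247.786865234375), (50.69644546508789, 68.15227508544922), 83.51692199707031) [ 0.51415834 -0.31986406  0.016     ] [array([ 0.556, -0.246]), array([ 0.576, -0.384]), array([ 0.473, -0.393]), array([ 0.453, -0.257])]
```

```bash
cat > st.py <<'E'
from h import *
from scipy.spatial.transform import Rotation as R
import sys
s=r.get_state();q=s['tool_rot'];M=R.from_quat([*q[1:],q[0]]).as_matrix()
print(M.round(3).tolist(),s['t'],np.round(s['ee_pos'],4),np.round(s['ft_force'],2),np.round(s['ft_torque'],3),s['width'])
if len(sys.argv)>3: print("tool shift",(M.T@(np.array(sys.argv[1:4],float)-s['ee_pos'])).round(4))
E
python3 -m handwheel '0.79 0 0 0.035 -0.224 -0.231 -1;0.79 0 0 0.035 -0.224 -0.231 -1;0.79 0 0 0.035 -0.224 -0.231 -1;0.79 0 0 0.035 -0.224 -0.231 -1;0.79 0 0 0.035 -0.224 -0.231 -1;0.79 0 0 0.035 -0.224 -0.231 -1;0.79 0 0 0.035 -0.224 -0.231 -1;0.79 0 0 0.035 -0.224 -0.231 -1' 50
python3 st.py .485 .038 .16
```

```text
t: 1.1
ee_pos: [0.3574, -0.2595, 0.1963]
tool_rot: [0.0, -0.707, 0.001, 0.707]
ft_force: [0.1, -0.1, -0.0]
width: 1.0
[[-0.0, -0.002, -1.0], [-0.0, -1.0, 0.002], [-1.0, 0.0, 0.0]] 1.1 [ 0.3574 -0.2595  0.1963] [ 0.11 -0.08 -0.04] [ 0.023 -0.037 -0.013] 0.9997892366557477
tool shift [ 0.0361 -0.2977 -0.1271]
```

```bash
python3 -m handwheel '0 0 0 0.036 -0.2977 -0.1271 -1;0 0 0 0.036 -0.2977 -0.1271 -1;0 0 0 0.036 -0.2977 -0.1271 -1;0 0 0 0.036 -0.2977 -0.1271 -1;0 0 0 0.036 -0.2977 -0.1271 -1;0 0 0 0.036 -0.2977 -0.1271 -1;0 0 0 0.036 -0.2977 -0.1271 -1;0 0 0 0.036 -0.2977 -0.1271 -1'
python3 st.py .485 .038 .16
python3 - <<'E'
from h import *
t=grab_frame("top");s=grab_frame("scene")
p=proj("top",[[.485,.038,.1]])[0].astype(int);q=proj("scene",[[.485,.038,.1]])[0].astype(int);print(p,q)
f=lambda im,c:cv2.resize(im[c[1]-50:c[1]+50,c[0]-50:c[0]+50],None,fx=4,fy=4,interpolation=2)
cv2.imwrite("pics/c2.png",np.clip(np.hstack([f(t,p),f(s,q)])*1.5,0,255))
E
```

```text
t: 2.1
ee_pos: [0.4851, 0.0375, 0.1605]
tool_rot: [-0.001, 0.707, -0.001, -0.707]
ft_force: [0.4, -0.6, -0.5]
width: 1.001
[[0.0, -0.003, -1.0], [-0.001, -1.0, 0.003], [-1.0, 0.001, -0.0]] 2.1 [0.4851 0.0375 0.1605] [ 0.45 -0.65 -0.5 ] [-0.083 -0.03  -0.035] 1.0006175762397627
tool shift [ 0.0005 -0.0005  0.0001]
[271 250] [307 241][ WARN:0@8.908] global loadsave.cpp:1063 imwrite_ Unsupported depth image for selected encoder is fallbacked to CV_8U.
```

View pics/c2.png

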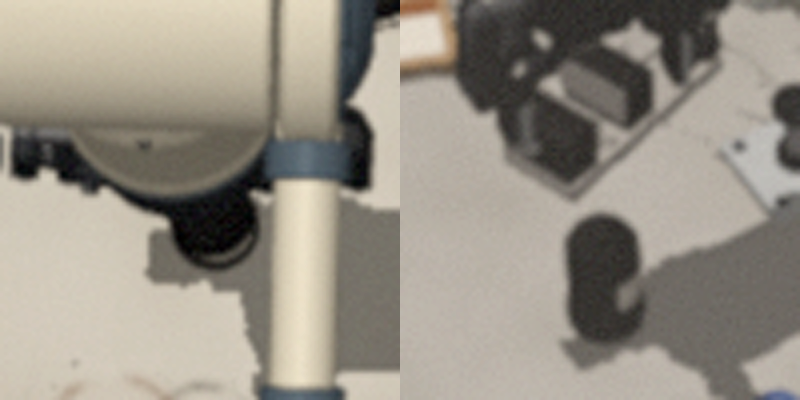

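The arm hides most of the top view, and the fingers sit above and behind the can as expected. The clearance of 20 mm per side is ample, so I descend.

```bash
python3 -m handwheel '0 0 0 0.04 0 0 -1;0 0 0 0.08 0 0 -1;0 0 0 0.11 0 0 -1;0 0 0 0.135 0 0 -1;0 0 0 0.135 0 0 -1;0 0 0 0.135 0 0 -1' 
python3 st.py
python3 -m handwheel '0 0 0 0 0 0 0;0 0 0 0 0 0 0.3;0 0 0 0 0 0 0.5;0 0 0 0 0 0 0.6;0 0 0 0 0 0 0.8;0 0 0 0 0 0 1;0 0 0 0 0 0 1' 50
python3 st.py
python3 - <<'E'
from h import *
s=grab_frame("scene")
q=proj("scene",[[.485,.038,.05]])[0].astype(int)
f=lambda im,c:cv2.resize(im[c[1]-50:c[1]+50,c[0]-50:c[0]+50],None,fx=5,fy=5,interpolation=2)
cv2.imwrite("pics/c3.png",np.clip(f(s,q)*1.8,0,255).astype('uint8'))
E
```

```text
t: 2.95
ee_pos: [0.4857, 0.0388, 0.0268]
tool_rot: [-0.0, 0.708, -0.0, -0.706]
ft_force: [0.1, 0.2, -0.2]
width: 1.0
[[0.002, -0.001, -1.0], [-0.0, -1.0, 0.001], [-1.0, 0.0, -0.002]] 2.95 [0.4857 0.0388 0.0268] [ 0.08  0.24 -0.21] [ 0.009 -0.006  0.047] 0.999793014565446
t: 3.82
ee_pos: [0.4856, 0.0392, 0.0265]
tool_rot: [0.0, 0.708, -0.0, -0.707]
ft_force: [-1.4, -1.2, 6.2]
width: 0.506
[[0.002, -0.0, -1.0], [-0.0, -1.0, 0.0], [-1.0, 0.0, -0.002]] 3.825 [0.4856 0.0392 0.0265] [-1.36 -1.2   6.24] [-0.115  0.184  0.002] 0.5061797877138934
```

View pics/c3.png

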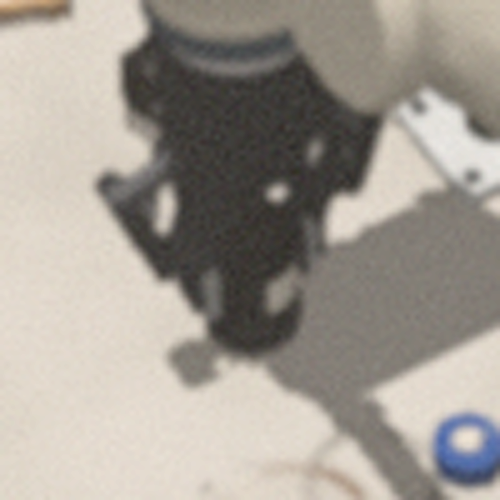

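The width of 43 mm means the can is held. Next I lift and weigh it.

```bash
python3 -m handwheel '0 0 0 -0.01 0 0 1;0 0 0 -0.03 0 0 1;0 0 0 -0.05 0 0 1;0 0 0 -0.06 0 0 1;0 0 0 -0.06 0 0 1;0 0 0 -0.06 0 0 1;0 0 0 -0.06 0 0 1;0 0 0 -0.06 0 0 1' 
for i in 1 2 3; do python3 -m handwheel '0 0 0 0 0 0 1;0 0 0 0 0 0 1' >/dev/null; python3 st.py; done
python3 - <<'E'
from h import *
s=grab_frame("scene")
q=proj("scene",[[.485,.038,.1]])[0].astype(int)
f=lambda im,c:cv2.resize(im[c[1]-50:c[1]+50,c[0]-50:c[0]+50],None,fx=5,fy=5,interpolation=2)
cv2.imwrite("pics/c4.png",np.clip(f(s,q)*1.8,0,255).astype('uint8'))
E
```

```text
t: 4.88
ee_pos: [0.4847, 0.0394, 0.0847]
tool_rot: [0.0, -0.707, 0.0, 0.707]
ft_force: [0.9, 0.6, -5.1]
width: 0.507
[[-0.0, -0.0, -1.0], [0.0, -1.0, 0.0], [-1.0, -0.0, 0.0]] 5.125 [0.485  0.0394 0.0852] [ 0.17  0.36 -4.72] [ 0.004 -0.019 -0.014] 0.5045778583318279
[[0.0, -0.0, -1.0], [0.0, -1.0, 0.0], [-1.0, -0.0, -0.0]] 5.375 [0.485  0.0394 0.0853] [ 0.34  0.36 -5.04] [0.004 0.054 0.014] 0.5058308659123943
[[0.0, -0.0, -1.0], [-0.0, -1.0, 0.0], [-1.0, 0.0, -0.0]] 5.625 [0.485  0.0394 0.0853] [-0.73 -0.22 -4.27] [-0.011 -0.049  0.025] 0.5024853738528666
```

About 4.7 N, so 0.48 kg; since neither can exceeds 0.6 kg, this must be the heavy one. I put it down and lift the other to confirm.

```bash
python3 -m handwheel '0 0 0 0.02 0 0 1;0 0 0 0.04 0 0 1;0 0 0 0.05 0 0 1;0 0 0 0.055 0 0 1;0 0 0 0.059 0 0 1;0 0 0 0.059 0 0 1;0 0 0 0.059 0 0 1' 
python3 st.py
python3 -m handwheel '0 0 0 0 0 0 0.5;0 0 0 0 0 0 0;0 0 0 0 0 0 -0.5;0 0 0 0 0 0 -1;0 0 0 0 0 0 -1' 
python3 -m handwheel '0 0 0 -0.05 0 0 -1;0 0 0 -0.10 0 0 -1;0 0 0 -0.135 0 0 -1;0 0 0 -0.135 0 0 -1;0 0 0 -0.135 0 0 -1'
python3 st.py .476 .2685 .16
```

```text
t: 6.55
ee_pos: [0.4853, 0.0394, 0.0267]
tool_rot: [-0.0, 0.707, -0.0, -0.707]
ft_force: [-0.4, -1.3, -4.5]
width: 0.5
[[0.001, -0.0, -1.0], [0.0, -1.0, 0.0], [-1.0, -0.0, -0.001]] 6.55 [0.4853 0.0394 0.0267] [-0.38 -1.28 -4.47] [ 0.005 -0.022  0.021] 0.5003249514974896
t: 7.18
ee_pos: [0.4854, 0.0395, 0.0268]
tool_rot: [-0.0, 0.707, -0.0, -0.707]
ft_force: [-0.4, 0.2, 0.4]
width: 1.003
t: 7.8
ee_pos: [0.4848, 0.0394, 0.1606]
tool_rot: [0.0, -0.707, 0.0, 0.707]
ft_force: [-0.4, 0.3, -0.8]
width: 1.0
[[-0.001, -0.0, -1.0], [-0.0, -1.0, 0.0], [-1.0, 0.0, 0.001]] 7.8 [0.4848 0.0394 0.1606] [-0.39  0.35 -0.75] [ 0.026 -0.028  0.017] 1.0001279301306636
tool shift [ 0.0006 -0.2291  0.0089]
```

```bash
python3 -m handwheel '0 0 0 0 -0.06 0.009 -1;0 0 0 0 -0.12 0.009 -1;0 0 0 0 -0.18 0.009 -1;0 0 0 0 -0.229 0.009 -1;0 0 0 0 -0.229 0.009 -1;0 0 0 0 -0.229 0.009 -1;0 0 0 0 -0.229 0.009 -1'
python3 st.py
python3 - <<'E'
from h import *
t=grab_frame("top");s=grab_frame("scene")
p=proj("top",[[.485,.038,.05]])[0].astype(int);q=proj("scene",[[.485,.038,.05]])[0].astype(int);p2=proj("top",[[.476,.27,.05]])[0].astype(int);q2=proj("scene",[[.476,.27,.05]])[0].astype(int)
f=lambda im,c:cv2.resize(im[c[1]-30:c[1]+30,c[0]-30:c[0]+30],None,fx=5,fy=5,interpolation=2)
cv2.imwrite("pics/c5.png",np.clip(np.vstack([np.hstack([f(t,p),f(s,q)]),np.hstack([f(t,p2),f(s,q2)])])*1.7,0,255).astype('uint8'));print(p,q)
E
```

```text
t: 8.68
ee_pos: [0.4761, 0.2672, 0.1607]
tool_rot: [0.0, -0.707, 0.001, 0.707]
ft_force: [-0.9, -0.7, -0.5]
width: 0.997
[[-0.001, -0.002, -1.0], [-0.001, -1.0, 0.002], [-1.0, 0.001, 0.001]] 8.675 [0.4761 0.2672 0.1607] [-0.86 -0.75 -0.51] [ 0.063 -0.02   0.028] 0.9969919640196935
[273 254] [308 256]
```

View pics/c5.png

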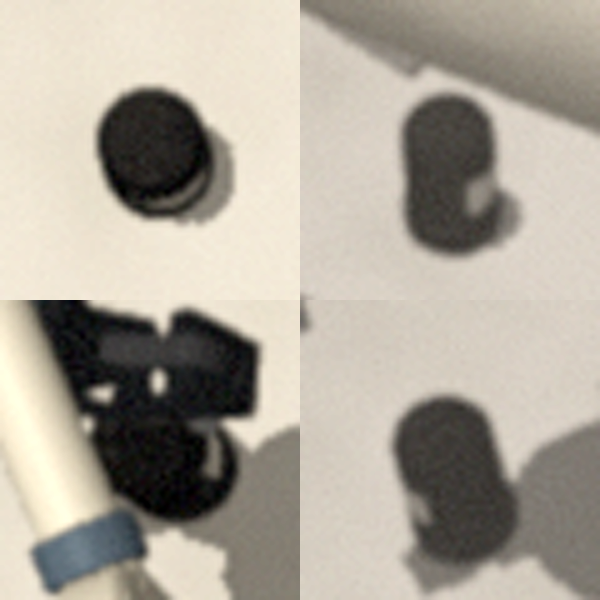

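The heavy can stands upright where it was, and the open gripper is over the second can. I descend and grasp it.

```bash
python3 -m handwheel '0 0 0 0.04 0 0 -1;0 0 0 0.08 0 0 -1;0 0 0 0.11 0 0 -1;0 0 0 0.135 0 0 -1;0 0 0 0.135 0 0 -1;0 0 0 0.135 0 0 -1' 
python3 -m handwheel '0 0 0 0 0 0 0;0 0 0 0 0 0 0.3;0 0 0 0 0 0 0.5;0 0 0 0 0 0 0.6;0 0 0 0 0 0 0.8;0 0 0 0 0 0 1;0 0 0 0 0 0 1' 40
python3 -m handwheel '0 0 0 -0.01 0 0 1;0 0 0 -0.04 0 0 1;0 0 0 -0.08 0 0 1;0 0 0 -0.12 0 0 1;0 0 0 -0.12 0 0 1;0 0 0 -0.12 0 0 1;0 0 0 -0.12 0 0 1;0 0 0 -0.12 0 0 1' 
for i in 1 2 3; do python3 -m handwheel '0 0 0 0 0 0 1;0 0 0 0 0 0 1' >/dev/null; python3 st.py .5247 -.1187 .145; done
```

```text
t: 9.52
ee_pos: [0.4768, 0.2683, 0.0277]
tool_rot: [-0.001, 0.708, -0.0, -0.707]
ft_force: [0.5, 0.0, 0.3]
width: 0.999
t: 10.4
ee_pos: [0.4768, 0.2689, 0.0276]
tool_rot: [-0.0, 0.708, 0.0, -0.706]
ft_force: [-0.6, 0.7, 6.3]
width: 0.503
t: 11.4
ee_pos: [0.4755, 0.2681, 0.1447]
tool_rot: [-0.0, -0.706, 0.001, 0.708]
ft_force: [1.1, -0.6, -1.7]
width: 0.508
[[-0.0, -0.0, -1.0], [-0.0, -1.0, 0.0], [-1.0, 0.0, 0.0]] 11.65 [0.476  0.2684 0.1461] [ 0.31 -0.65 -0.81] [ 0.003  0.005 -0.005] 0.5082706230883755
tool shift [ 0.0011  0.3871 -0.0488]
[[0.0, -0.0, -1.0], [0.0, -1.0, 0.0], [-1.0, -0.0, -0.0]] 11.9 [0.4761 0.2684 0.1463] [ 0.14  0.59 -0.78] [ 0.004  0.006 -0.022] 0.5064710072952476
tool shift [ 0.0013  0.3871 -0.0487]
[[0.0, -0.0, -1.0], [0.0, -1.0, 0.0], [-1.0, -0.0, -0.0]] 12.15 [0.4761 0.2684 0.1463] [-0.29  0.81 -1.4 ] [-0.075 -0.003 -0.   ] 0.506173689945853
tool shift [ 0.0013  0.3871 -0.0487]
```

The second can weighs about 1 N (0.1 kg), so it is the light one. I carry it over the stand.

```bash
python3 -m handwheel '0 0 0 0 0.05 -0.006 1;0 0 0 0 0.10 -0.012 1;0 0 0 0 0.15 -0.019 1;0 0 0 0 0.20 -0.025 1;0 0 0 0 0.25 -0.032 1;0 0 0 0 0.30 -0.038 1;0 0 0 0 0.35 -0.044 1;0 0 0 0 0.387 -0.0487 1'
python3 -m handwheel '0 0 0 0.03 0 0 1;0 0 0 0.04 0 0 1;0 0 0 0.04 0 0 1;0 0 0 0.04 0 0 1;0 0 0 0.04 0 0 1'
python3 st.py .5247 -.1187 .087
python3 - <<'E'
from h import *
t=grab_frame("top");s=grab_frame("scene")
P=[.525,-.119,.08]
p=proj("top",[P])[0].astype(int);q=proj("scene",[P])[0].astype(int)
f=lambda im,c:cv2.resize(im[c[1]-40:c[1]+40,c[0]-40:c[0]+40],None,fx=5,fy=5,interpolation=2)
cv2.imwrite("pics/c6.png",np.clip(np.hstack([f(t,p),f(s,q)])*1.7,0,255).astype('uint8'));print(p,q)
E
```

```text
t: 13.15
ee_pos: [0.5246, -0.1207, 0.1464]
tool_rot: [-0.0, 0.707, -0.001, -0.707]
ft_force: [-0.0, 1.3, -1.2]
width: 0.502
t: 13.78
ee_pos: [0.5253, -0.1183, 0.1076]
tool_rot: [0.0, 0.708, 0.0, -0.706]
ft_force: [-0.7, 0.5, -0.8]
width: 0.506
[[0.002, 0.001, -1.0], [-0.001, -1.0, -0.001], [-1.0, 0.001, -0.002]] 13.775 [ 0.5253 -0.1183  0.1076] [-0.74  0.49 -0.84] [ 0.025 -0.045 -0.004] 0.5063512947622025
tool shift [0.0206 0.0004 0.0006]
[355 233] [357 210]
```

View pics/c6.png

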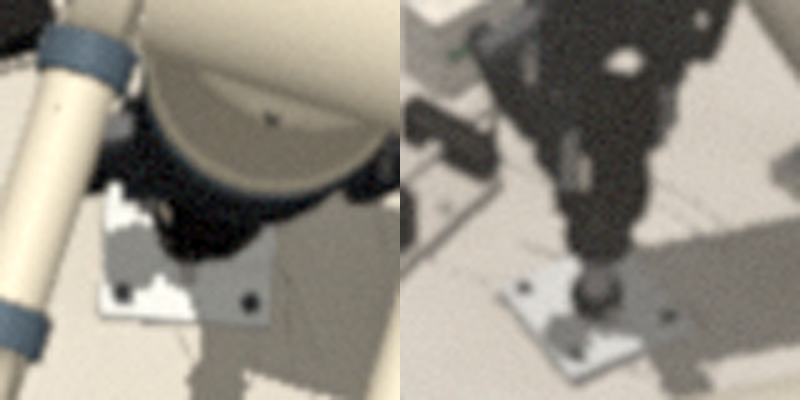

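In the scene view the can's lower end lines up with the disc laterally. I check the along-pad offset numerically from the cap edges in the first top view.

Run:
```python
from h import *
a=np.linspace(0,2*np.pi,181)
def ext(n,c,z,rad):
    p=proj(n,np.c_[c[0]+rad*np.cos(a),c[1]+rad*np.sin(a),0*a+z]); return p.min(0).round(1),p.max(0).round(1)
print("c1",ext("top",(.476,.2685),.07,.0215),"seen L139.6 T243.0")
print("c2",ext("top",(.485,.039),.07,.0215),"seen L262.2 T241.0")
print("st",ext("top",(.525,-.1185),.06,.017),"seen L346.2 T227.2 R362.8 B244.6")
# subpixel edges from first top picture: profile through the cap centre
t=cv2.GaussianBlur(cv2.imread("pics/top0.png").max(2).astype(np.float32),(3,3),0)
def edge(prof):
    m=(prof.max()+prof.min())/2; i=np.where(prof<m)[0][0]; return i-1+(prof[i-1]-m)/(prof[i-1]-prof[i])
for k,u,v in(("c1",151,254),("c2",273,252),("st",355,236)):
    w=13 if k=="st" else 20
    print(k,"T",np.mean([v-w+edge(t[v-w:v+1,x]) for x in(u-1,u,u+1)]).round(2),"L",np.mean([u-w+edge(t[y,u-w:u+1]) for y in (v-1,v,v+1)]).round(2))
Z=[[.5253,-.1183,.098],[.5253,-.1183,.06]]
print(proj("scene",Z))
```

```text
c1 (array([138.9, 242.4]), array([161.8, 264.8])) seen L139.6 T243.0
c2 (array([260.6, 241.4]), array([283.3, 263.7])) seen L262.2 T241.0
st (array([345.6, 226.8]), array([363.1, 244.1])) seen L346.2 T227.2 R362.8 B244.6
c1 T 243.18 L 139.28
c2 T 241.14 L 262.04
st T 227.38 L 346.05
[[356.99629098 204.68810802]
 [356.49514446 216.04008561]]
```

Edge biases agree for the can and the stand, so the alignment holds within about 1 mm. I lower it the remaining 20 mm.

```bash
python3 -m handwheel '0 0 0 0.008 0 0 1;0 0 0 0.014 0 0 1;0 0 0 0.017 0 0 1;0 0 0 0.018 0 0 1;0 0 0 0.018 0 0 1;0 0 0 0.018 0 0 1' 
python3 st.py
python3 -m handwheel '0 0 0 0.001 0 0 1;0 0 0 0.001 0 0 1;0 0 0 0.001 0 0 1' 
python3 -m handwheel '0 0 0 0.001 0 0 1;0 0 0 0.001 0 0 1;0 0 0 0.001 0 0 1' 
python3 st.py
```

```text
t: 14.62
ee_pos: [0.5248, -0.1186, 0.0886]
tool_rot: [-0.0, 0.707, -0.0, -0.707]
ft_force: [0.5, -0.5, -1.3]
width: 0.505
[[0.0, -0.0, -1.0], [-0.0, -1.0, 0.0], [-1.0, 0.0, -0.0]] 14.625 [ 0.5248 -0.1186  0.0886] [ 0.52 -0.51 -1.32] [-0.001  0.026  0.036] 0.5053064554137334
t: 15.0
ee_pos: [0.5249, -0.1186, 0.0876]
tool_rot: [0.0, 0.707, -0.0, -0.707]
ft_force: [0.3, -0.3, 1.1]
width: 0.508
t: 15.38
ee_pos: [0.5249, -0.1186, 0.0876]
tool_rot: [0.0, 0.708, -0.0, -0.707]
ft_force: [-2.9, 0.4, 5.9]
width: 0.509
[[0.001, -0.0, -1.0], [-0.0, -1.0, 0.0], [-1.0, 0.0, -0.001]] 15.375 [ 0.5249 -0.1186  0.0876] [-2.89  0.41  5.86] [0.131 0.431 0.011] 0.5092525273272509
```

Contact shows at 0.0876, exactly the expected height. I ease off 0.8 mm, open gently and rise.

```bash
python3 -m handwheel '0 0 0 -0.0008 0 0 1;0 0 0 -0.0008 0 0 1;0 0 0 -0.0008 0 0 1'  20
python3 -m handwheel '0 0 0 0 0 0 0;0 0 0 0 0 0 -0.1;0 0 0 0 0 0 -0.3;0 0 0 0 0 0 -0.6;0 0 0 0 0 0 -1;0 0 0 0 0 0 -1;0 0 0 0 0 0 -1' 
python3 -m handwheel '0 0 0 -0.03 0 0 -1;0 0 0 -0.07 0 0 -1;0 0 0 -0.11 0 0 -1;0 0 0 -0.11 0 0 -1;0 0 0 -0.11 0 0 -1'
python3 st.py .486 .0394 .198
```

```text
t: 15.75
ee_pos: [0.5249, -0.1186, 0.0876]
tool_rot: [-0.0, 0.707, -0.0, -0.707]
ft_force: [-2.2, 0.3, 5.2]
width: 0.509
t: 16.62
ee_pos: [0.5247, -0.1186, 0.0871]
tool_rot: [-0.0, 0.707, -0.0, -0.707]
ft_force: [-0.7, 0.3, -0.6]
width: 0.996
t: 17.25
ee_pos: [0.5246, -0.1186, 0.1965]
tool_rot: [0.0, -0.707, 0.0, 0.707]
ft_force: [0.2, -0.4, -0.3]
width: 1.002
[[-0.0, -0.0, -1.0], [0.0, -1.0, 0.0], [-1.0, -0.0, 0.0]] 17.25 [ 0.5246 -0.1186  0.1965] [ 0.19 -0.36 -0.29] [ 0.024 -0.026 -0.079] 1.0023225932897935
tool shift [-0.0015 -0.1579  0.0386]
```

```bash
python3 -m handwheel '0 0 0 0 -0.05 0.01 -1;0 0 0 0 -0.10 0.02 -1;0 0 0 0 -0.15 0.036 -1;0 0 0 0 -0.158 0.0386 -1;0 0 0 0 -0.158 0.0386 -1;0 0 0 0 -0.158 0.0386 -1;0 0 0 0 -0.158 0.0386 -1'
python3 st.py .486 .0394 .0268
python3 - <<'E'
from h import *
t=grab_frame("top");s=grab_frame("scene")
P=[.525,-.119,.09]
p=proj("top",[P])[0].astype(int);q=proj("scene",[P])[0].astype(int)
f=lambda im,c:cv2.resize(im[c[1]-40:c[1]+40,c[0]-40:c[0]+40],None,fx=5,fy=5,interpolation=2)
cv2.imwrite("pics/c7.png",np.clip(np.hstack([f(t,p),f(s,q)])*1.7,0,255).astype('uint8'));print(p,q)
E
```

```text
t: 18.12
ee_pos: [0.4863, 0.0383, 0.1967]
tool_rot: [0.001, -0.707, 0.001, 0.707]
ft_force: [-0.0, 0.5, -0.3]
width: 1.0
[[-0.001, -0.002, -1.0], [-0.0, -1.0, 0.002], [-1.0, 0.0, 0.001]] 18.125 [0.4863 0.0383 0.1967] [-0.03  0.48 -0.27] [ 0.033  0.001 -0.022] 0.9996856097759513
tool shift [ 0.1699 -0.0011  0.0002]
[356 232] [357 207]
```

View pics/c7.png

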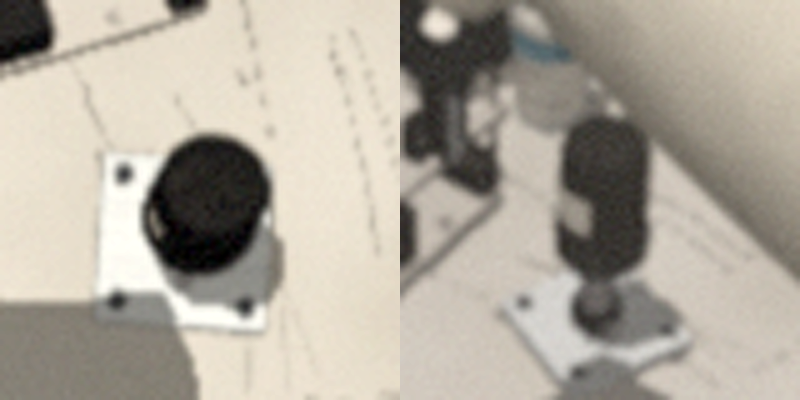

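The light can stands upright on the post, centred to the eye. I check its centring with numbers, then grasp the heavy can.

```bash
python3 - <<'E'
from h import *
a=np.linspace(0,2*np.pi,181)
for c,z,rad in(((.525,-.1185),.13,.0215),):
    p=proj("top",np.c_[c[0]+rad*np.cos(a),c[1]+rad*np.sin(a),0*a+z]);print("pred T",p.min(0)[1],"R",p.max(0)[0],"seen T 218.4 R 369.8")
E
python3 -m handwheel '0 0 0 0.05 -0.0005 0 -1;0 0 0 0.1 -0.0005 0 -1;0 0 0 0.14 -0.0005 0 -1;0 0 0 0.17 -0.0005 0 -1;0 0 0 0.17 -0.0005 0 -1;0 0 0 0.17 -0.0005 0 -1' 
python3 -m handwheel '0 0 0 0 0 0 0;0 0 0 0 0 0 0.3;0 0 0 0 0 0 0.5;0 0 0 0 0 0 0.6;0 0 0 0 0 0 0.8;0 0 0 0 0 0 1;0 0 0 0 0 0 1' 50
python3 -m handwheel '0 0 0 -0.01 0 0 1;0 0 0 -0.05 0 0 1;0 0 0 -0.10 0 0 1;0 0 0 -0.14 0 0 1;0 0 0 -0.17 0 0 1;0 0 0 -0.19 0 0 1;0 0 0 -0.19 0 0 1;0 0 0 -0.19 0 0 1' 
python3 st.py .5145 -.320 .143
```

```text
pred T 216.87147377450506 R 369.5018232774795 seen T 218.4 R 369.8
t: 18.98
ee_pos: [0.487, 0.0397, 0.0286]
tool_rot: [-0.0, 0.708, -0.0, -0.706]
ft_force: [0.6, -0.4, 1.7]
width: 0.998
t: 19.85
ee_pos: [0.4868, 0.0398, 0.0285]
tool_rot: [0.0, 0.708, -0.0, -0.706]
ft_force: [-1.5, -1.7, 6.6]
width: 0.507
t: 20.85
ee_pos: [0.4856, 0.04, 0.2154]
tool_rot: [0.0, -0.706, 0.0, 0.708]
ft_force: [0.6, -0.4, -5.3]
width: 0.506
[[-0.003, -0.0, -1.0], [0.0, -1.0, 0.0], [-1.0, -0.0, 0.003]] 20.85 [0.4856 0.04   0.2154] [ 0.59 -0.4  -5.33] [ 0.045  0.037 -0.03 ] 0.5062778017828113
tool shift [ 0.0723  0.36   -0.0292]
```

Centring is good to about 2 mm (predicted T 216.9/R 369.5, seen 218.4/369.8). The heavy can is lifted at about 5 N. I carry it high past the stand to the notepad.

```bash
python3 -m handwheel '0 0 0 0 0.03 -0.003 1;0 0 0 0 0.08 -0.007 1;0 0 0 0 0.13 -0.011 1;0 0 0 0 0.18 -0.015 1;0 0 0 0 0.23 -0.019 1;0 0 0 0 0.28 -0.023 1;0 0 0 0 0.33 -0.027 1;0 0 0 0 0.36 -0.029 1'
python3 -m handwheel '0 0 0 0.02 0 0 1;0 0 0 0.05 0 0 1;0 0 0 0.07 0 0 1;0 0 0 0.08 0 0 1;0 0 0 0.08 0 0 1;0 0 0 0.08 0 0 1;0 0 0 0.08 0 0 1'
python3 st.py .5145 -.320 .1285
```

```text
t: 21.85
ee_pos: [0.5141, -0.3221, 0.2141]
tool_rot: [0.001, -0.706, -0.0, 0.708]
ft_force: [1.0, -1.0, -4.8]
width: 0.505
t: 22.72
ee_pos: [0.5155, -0.3204, 0.1386]
tool_rot: [0.0, 0.708, -0.001, -0.706]
ft_force: [0.0, 0.1, -5.0]
width: 0.504
[[0.002, -0.0, -1.0], [-0.001, -1.0, 0.0], [-1.0, 0.001, -0.002]] 22.725 [ 0.5155 -0.3204  0.1386] [ 0.03  0.13 -5.02] [-0.049  0.052 -0.003] 0.5040960095231433
tool shift [ 0.0101 -0.0004  0.0011]
```

```bash
python3 -m handwheel '0 0 0 0.005 0 0 1;0 0 0 0.009 0 0.001 1;0 0 0 0.009 0 0.001 1;0 0 0 0.009 0 0.001 1;0 0 0 0.009 0 0.001 1;0 0 0 0.009 0 0.001 1;0 0 0 0.009 0 0.001 1;0 0 0 0.009 0 0.001 1'
python3 st.py .5145 -.320 .1285
python3 - <<'E'
from h import *
t=grab_frame("top");s=grab_frame("scene")
f=lambda im:cv2.resize(im[130:330,130:530],None,fx=1.9,fy=1.45,interpolation=2)
cv2.imwrite("pics/c8.png",np.clip(np.vstack([f(t),f(s)])*1.5,0,255).astype('uint8'))
print(r.get_state()['joint_pos'],np.abs(r.get_state()['qvel']).max())
E
```

```text
t: 23.72
ee_pos: [0.5141, -0.3201, 0.1281]
tool_rot: [-0.0, 0.707, -0.0, -0.707]
ft_force: [0.3, 0.6, -5.1]
width: 0.506
[[0.0, -0.0, -1.0], [-0.0, -1.0, 0.0], [-1.0, 0.0, -0.0]] 23.725 [ 0.5141 -0.3201  0.1281] [ 0.25  0.58 -5.14] [ 0.021 -0.     0.001] 0.5062497436857307
tool shift [-0.0004 -0.0001 -0.0004]
[-6.13100492e-01  1.09737730e-01  1.39320932e+00  3.27892824e-06
  1.63872696e+00  9.57936938e-01] 0.0023550963515951676
```

View pics/c8.png

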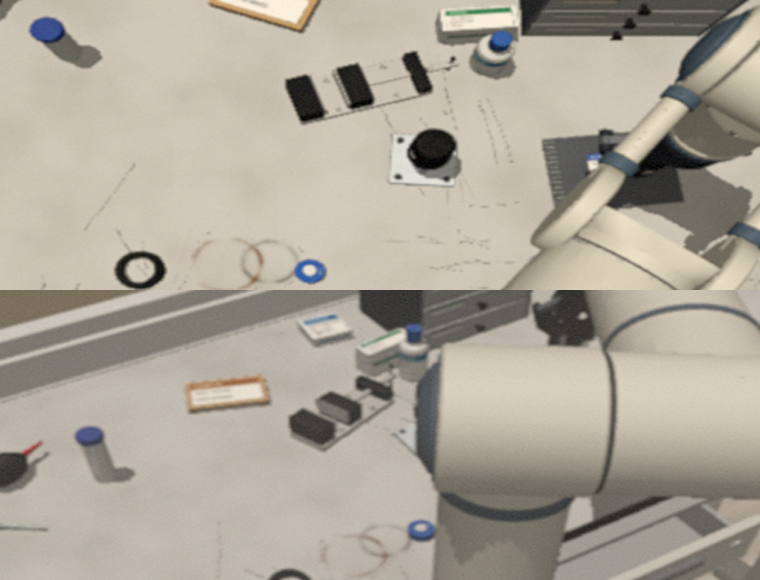

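The light can still stands on the stand, the bystanders are unmoved, and the arm is still over the notepad. Handing in.

```bash
python3 -c "
from rig import r
print(r.finish_job())"; python3 st.py
```

```text
the job is handed in; nothing more can be done
None
the job is handed in; nothing more can be done
```

I lifted both cans, put the lighter one on the post stand, and handed the job in at about 24 s with the heavier one held over the notepad.

- **Weighing:** the can nearer the stand read about 4.7 N (roughly 0.48 kg) and the other about 1 N (roughly 0.1 kg). I set the heavy one back on the bench before lifting the light one.
- **Light can:** it touched down at the expected height and was upright on the platform in a picture taken right after release. The last top view, the only one that still shows it, agrees. The last edge check put it within about 2 mm of centre: seen at 218.4 and 369.8 px against 216.9 and 369.5 px predicted. That gap is near the limit of reading edges by eye.
- **Heavy can:** it is held upright, with the tool vertical and the joints practically at rest. It is within about 1 mm of the notepad centre I measured. The grip opening is steady at 43 mm and the load about 5 N. The underside is about 84 mm above the notepad and the can's middle about 119 mm, so either reading of the 8 to 12 cm is met.
- **Not seen directly:** the arm hid the held can from both cameras in the last pictures, so its final position and uprightness come from the tool pose and grip readings.
- **Other things on the bench:** those visible in the last pictures looked unmoved, and no force reading I saw came near the limits.

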